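# Fit the charged battery to the label printer

## Task

The label printer has no battery. The taller of the two batteries in the charger is the printer's and it is charged: press it down to release it from its catch, take it out, and press it into the printer's battery bay until the catch there holds it. Press gently, never force or wrench anything, and leave the shorter battery latched in the charger and the other things where they are.

Things in the scene. Friction and masses are not known exactly. Their poses are not given: they have to be found in the camera images.
- printer_pack (a point): Centre of the printer's battery: upright black block 104 mm tall (z), 46 wide (y), 30 thick (x), 0.28 kg, ribbed grip patches near the top of the broad faces. Underside and flat top 52 mm below and above. Both broad faces have the same catch track in the lowest 42 mm: it works either way round. Starts latched in either charger bay, 48 mm showing above the deck; latched it cannot be pulled out.
- scanner_pack (a point): Centre of the shorter battery, for the barcode scanner: the same block but only 88 mm tall (44 mm above and below this point), latched in the charger's other bay, 32 mm of it showing. It stays there, latched.
- charger: Two-bay battery charger, fixed to the bench: grey block 92 (x) by 166 mm (y), flat deck 85 mm above the bench, a low step 30 mm deep and 34 mm high along its -x side. Origin: centre of its underside; y runs along the two bays, upright wells 74 mm apart. In each a sprung carriage with a push-push catch bears the battery. More than 50 N of contact with battery or gripper damages it.
- charger_left_bay (a point): Centre of the mouth of the charger's +y bay, at deck height (battery width along y). To release a latched battery press it down 4 to 6 mm (8 to 11 N; end stop at 6.5 to 7 mm) and let go: it rises gently 18 mm above its latched height and then stands loose in the well, to be lifted out. Well clearance 1 mm all round.
- charger_right_bay (a point): Centre of the mouth of the charger's -y bay, at deck height; the same as the other bay.
- printer: Portable label printer, fixed to the bench: grey, 150 (x) by 210 mm (y). Origin: centre of its underside. From y = -105 to +31 mm it holds the label roll under a rounded cover up to 107 mm high; its +y end is the battery section, 110 (x) by 74 mm (y), flat deck 85 mm high, empty battery bay in its middle. More than 50 N of contact with battery or gripper damages it.
- printer_bay (a point): Mouth centre of the bay, at deck height; z up, y along battery width, x thickness. 1 mm clearance all round, 3 mm bevel. Adjustable catch: its sprung carriage waits 38 mm below deck, give or take 7.5 mm: feel for it. From first touch press 22.5 mm or more (6 rising to 11 N; end stop 24.5 mm) and let go: held at 18 mm, 40 to 56 mm showing. Too little: it rises again. A second press ejects it.
- label_roll: Bystander: a roll of paper labels lying flat, 80 mm across, 55 mm high. Origin: centre of its underside.
- barcode_scanner: Bystander: a pistol-shaped barcode scanner lying on its side, about 155 mm long, 40 mm high. Origin near its middle, on its underside.

How it is judged:
By the outcome, as a careful person would: the job done as asked, in the order asked, and still so for the second after the job is handed in, with the robot touching nothing.
It also fails if it takes over 58 s, if anything falls off the work surface, if the arm or the gripper's body presses on something with over 40 N, if the wrist force passes 120 N, or if a joint passes its speed limit or range.

## Robot

A 7-joint arm with a two-finger parallel gripper is mounted at the origin on the work surface. World frame = base frame: x ahead of the robot, y to its left, z up, the work surface at z = 0. Lengths are in m, angles in rad, forces in N, time in s.
With the tool pointing down it reaches from about 0.425 to 0.925 m from the base axis. Payload 6.8 kg.
Tool frame: the origin (TCP) lies at the very end of the fingers, on their centre line; the grasp point (between the pads) lies 19 mm behind it (arm.grip_depth is the distance from the TCP to the grasp point, in m); z points along the fingers, y is the direction in which the jaws open and shut (so a half turn about z gives the same grasp; the last joint's range is limited). The gripper opens to 85 mm and grips with 20 to 120 N. Pads are 22 mm wide; open, the fingers measure 114 mm over their backs; the gripper's body (76 mm by 85 mm) begins 54 mm behind the grasp point. The pads swing forward as they close: fully open they stand 13 mm farther back than shut.
Start: joints at [1.004, 0.477, 0.022, 1.555, -0.011, 1.109, -0.083], TCP at [0.299, -0.605, 0.231] pointing down, gripper open.
Joint ranges: [-2.96, 2.96], [-0.34, 2.1], [-1.41, 1.46], [0.24, 2.44], [-1.37, 4.51], [0.17, 1.92], [-2.96, 2.96]. Speed limits (rad/s): [2.39, 2.39, 3.14, 3.14, 3.14, 3.14, 3.14].

## Interface

Orientations are given as a unit quaternion [x, y, z, w].
In Python, from plant import arm, camera, order gives the robot as it stands.
- The arm moves only by the tool step_arm, never from a script. Its argument "steps" is a list that holds one entry, the list of rows, each a list of 7 numbers: the shift along the tool's x, y, z in mm, then the turn, a rotation vector about the tool's x, y, z in degrees, then the closure in counts, from 0 (fully open) to 255 (shut). In form: [[[dx, dy, dz, ax, ay, az, gripper], ...]]. A call has 1 to 5 rows; each row is the pose to reach, as a shift and turn from the pose commanded when the call began, along the tool's axes at that moment; what a row does not reach only later rows make up. A row lasts 1/8 s, in which the tool goes at most 62.5 mm and 10.7 degrees, less where a joint would pass 70% of its speed; a pose out of reach is approached as far as the arm can. A call with a gripper value outside its range is refused whole. The fingers move at their own pace and stop on an object; "grip_force" is the grip in N (left out, the last holds). Time passes only in rows, so rows that repeat a pose let the fingers close. It gives the time, the measured TCP pose, the force and the opening at its end, in the units of the state.
- arm.observe(): the state, without advancing time (a new reading comes with each control period).
- camera(name): name is "scene" or "top" or "wrist"; returns a dict with "frame" (480x640x3 uint8, red, green, blue), "vertical_fov" (degrees; the focal length in pixels is half the picture's height over the tangent of half this angle, whatever the lens; pixels are square), "cx", "cy" (the principal point, pixels), "dist_coeffs" ([k1, k2, p1, p2, k3] as OpenCV has them; the pictures are not rectified), "R" (3x3) and "t" (3): a world point X has camera coordinates R X + t. Camera axes: x right, y down, z forward; pixel columns grow to the right and rows downward; lengths in m; the calibration is good to about 2 mm. A picture is of the moment at which its call begins. There is no depth.
- order.finish_job(): hands the job in, once; it reports no verdict.
The state is a dict: "time": time; "q": joint angles; "joint_velocities": joint speeds; "tau": joint torques, N m; "position": TCP position; "eef_rot": TCP orientation; "ft_force": force on the tool from outside, world axes, zero at the start; "wrist_torque": the same for the moment, N m; "gripper_width": finger opening in m.
Only numpy, scipy, OpenCV 4.12 (cv2) and the standard library are available. Lean on these libraries where they do the work, as an engineer would, in place of code of your own. Each camera call takes 0.05 s, during which the arm holds its last target. There are 200 camera calls.

## Working session

There is one attempt and no reset: what is moved stays moved. The work goes in short steps, Python scripts to look and compute and a tool call to move; the robot and the scene stay as the last step left them, time stands still between calls to the robot, and variables do not carry over. Pictures are saved under pics/ and viewed, about 8 in all and at most 12, crops included, and the job is handed in when it is done.

Besides the shell and the picture viewer there is one more tool, called after "Request:" by a JSON object that holds its "name" and its "arguments". step_arm: Moves the arm, as the interface text tells. Its arguments: {"type":"object","properties":{"steps":{"type":"array"},"grip_force":{"type":"number"}},"required":["steps"]}

```bash
ls; mkdir -p pics
cat > h.py <<'E'
import numpy as np, cv2
from plant import arm, camera, order
def K(c):
    f=240/np.tan(np.radians(c["vertical_fov"])/2); return np.array([[f,0,c["cx"]],[0,f,c["cy"]],[0,0,1]])
def ray(c,uv):
    p=cv2.undistortPoints(np.array(uv,float).reshape(-1,1,2),K(c),np.array(c["dist_coeffs"],float)).reshape(-1,2)
    R=np.array(c["R"]);t=np.array(c["t"])
    d=np.c_[p,np.ones(len(p))]@R
    return -R.T@t,d
def plane(c,uv,z):
    o,d=ray(c,uv); return o+d*((z-o[2])/d[:,2])[:,None]
def proj(c,X):
    return cv2.projectPoints(np.array(X,float).reshape(-1,3),cv2.Rodrigues(np.array(c["R"]))[0],np.array(c["t"],float),K(c),np.array(c["dist_coeffs"],float))[0].reshape(-1,2)
def snap(n,f):
    c=camera(n); cv2.imwrite("pics/"+f,c["frame"][:,:,::-1]); np.save("pics/"+f[:-4]+".npy",c,allow_pickle=True); return c
def load(f): return np.load("pics/"+f+".npy",allow_pickle=True).item()
E
python3 - <<'E'
from h import *
for n in("scene","top"):
    c=snap(n,n+"0.png"); print(n,-np.array(c["R"]).T@c["t"],c["vertical_fov"],c["dist_coeffs"])
s=arm.observe();print(s)
E
```

```text
pics
scene [ 1.01595025 -0.7496487   0.63753967] 44.13713660400742 [-0.19025258  0.          0.          0.          0.        ]
top [0.50244928 0.00675275 0.82694929] 56.898118844384115 [-0.10208354  0.          0.          0.          0.        ]
{'time': 0.1, 'q': array([ 1.00391615,  0.47772859,  0.02233334,  1.55632555, -0.01151424,
        1.10930956, -0.08310476]), 'joint_velocities': array([-0.00115206, -0.00127078, -0.00171759, -0.00191796,  0.00083446,
        0.00108962, -0.00016744]), 'tau': array([ 4.65682082e-03, -5.97763288e+01,  1.61386382e+00, -2.81958228e+01,
        1.28656442e-02,  5.02871015e-03,  2.23648726e-05]), 'position': array([ 0.29869423, -0.60472978,  0.23042669]), 'eef_rot': array([ 9.73802945e-01,  2.27392059e-01, -2.36422591e-04, -7.86874371e-04]), 'ft_force': array([0.80358374, 0.484386  , 0.61479784]), 'wrist_torque': array([-0.0109992 , -0.00807756, -0.00636303]), 'gripper_width': 0.08528513769242765}
```

View pics/top0.png

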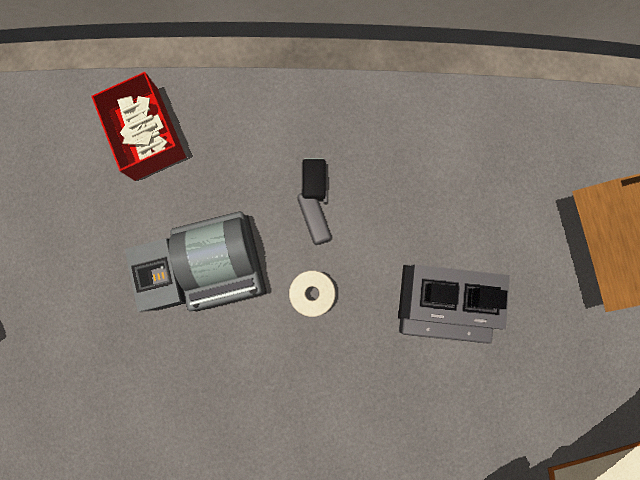

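View pics/scene0.png

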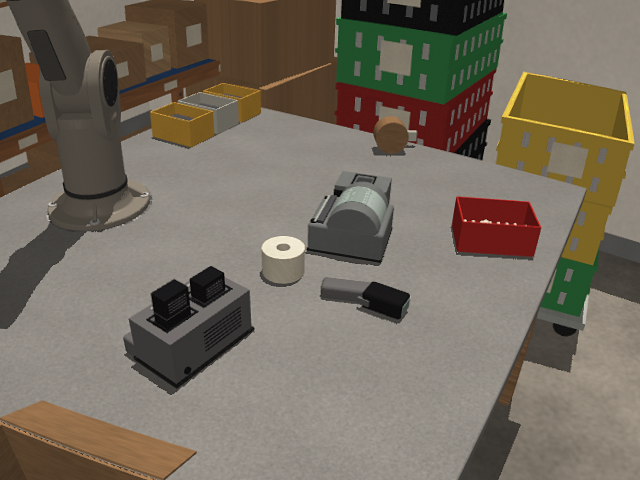

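The top view shows the charger at right, around (460,300), and its two batteries at (440,293) and (487,298). The printer is at left, with its bay at (153,275). The right-hand (-y) battery is the taller one in both views. Next I'll enlarge both areas.

Run:
```python
import cv2,numpy as np
a=cv2.imread("pics/top0.png")
f=lambda y,x:cv2.resize(a[y:y+100,x:x+133],(798,600),interpolation=cv2.INTER_CUBIC)[:, :]
A=cv2.resize(a[250:350,392:522],(520,400),interpolation=cv2.INTER_CUBIC)
B=cv2.resize(a[230:320,125:195],(280,360),interpolation=cv2.INTER_CUBIC)
o=np.zeros((400,800,3),np.uint8);o[:,:520]=A;o[:360,520:]=B
cv2.imwrite("pics/crop1.png",cv2.convertScaleAbs(o,alpha=1.8,beta=20))
```

```text
(no output)
```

View pics/crop1.png

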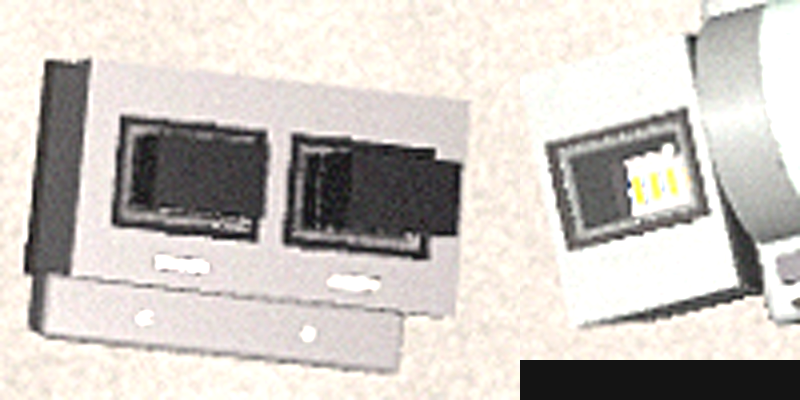

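Run:
```python
from h import *
c=load("top0")
A=lambda p:np.array(p)/4+[392,250]
B=lambda p:(np.array(p)-[520,0])/4+[125,230]
def rep(n,uv,z=.085):
    P=plane(c,uv,z)[:,:2]; s=np.linalg.norm(P-np.roll(P,-1,0),axis=1)
    e=(P[1]-P[0]+P[2]-P[3]); print(n,P.mean(0).round(4),"sides",(s*1e3).round(1),"long-axis deg",np.degrees(np.arctan2(e[1],e[0])).round(1))
rep("deck",A([(90,60),(470,100),(455,318),(75,275)]))
rep("Lbay",A([(118,115),(270,130),(258,242),(112,228)]))
rep("Rbay",A([(290,133),(437,148),(425,258),(284,245)]))
rep("Pbay",B([(547,145),(685,107),(710,212),(570,250)]))
from scipy.spatial.transform import Rotation as R
s=arm.observe();print(R.from_quat(s["eef_rot"]).as_matrix().round(3),s["position"])
w=camera("wrist");Rt=np.array(w["R"]);T=R.from_quat(s["eef_rot"]).as_matrix()
print("cam in tool",(T.T@(-Rt.T@w["t"]-s["position"])).round(3),(Rt@T).round(2),w["vertical_fov"],w["dist_coeffs"])
```

```text
deck [ 0.4994 -0.2403] sides [166.   92.8 164.3  90.2] long-axis deg -95.3
Lbay [ 0.5029 -0.2037] sides [65.5 47.4 62.5 47.4] long-axis deg -94.6
Rbay [ 0.4965 -0.277 ] sides [64.7 47.  61.6 47.2] long-axis deg -94.7
Pbay [0.5257 0.2823] sides [61.9 46.  62.3 45.9] long-axis deg -73.4
[[ 0.897  0.443 -0.001]
 [ 0.443 -0.897  0.001]
 [-0.    -0.002 -1.   ]] [ 0.29869423 -0.60472978  0.23042669]
cam in tool [ 0.073 -0.    -0.143] [[ 0.    1.    0.  ]
 [-0.96  0.   -0.29]
 [-0.29 -0.    0.96]] 63.73294873994792 [-0.06410683  0.          0.          0.          0.        ]
```

Deck comes out at 165 × 91 mm against 166 × 92, and bay spacing at 73.6 mm against 74, so the estimate is sound. Now I'll go above the tall battery (right bay).

```bash
cat >> h.py <<'E'
from scipy.spatial.transform import Rotation as Rn
def go(x,y,z,yaw):  # yaw: world angle (deg) of tool y; prints the shift/turn in tool axes
    s=arm.observe(); T=Rn.from_quat(s["eef_rot"]); a=np.radians(yaw)
    ty=np.array([np.cos(a),np.sin(a),0]); tz=np.array([0,0,-1.]); G=Rn.from_matrix(np.c_[np.cross(ty,tz),ty,tz])
    d=T.inv().apply(np.array([x,y,z])-s["position"])*1e3
    print("shift",d.round(1),"turn",(T.inv()*G).as_rotvec(degrees=True).round(1),"t",round(s["time"],2),"p",s["position"].round(4),"F",s["ft_force"].round(1))
E
python3 -c "
from h import *
go(.4965,-.277,.23,-5)"
```

```text
shift [ 322.5 -206.3    0.8] turn [ -0.1  -0.  -58.7] t 0.15 p [ 0.2988 -0.6048  0.2306] F [ 0.3  0.1 -0.2]
```

Request:
{"name": "step_arm", "arguments": {"steps": [[[322.5,-206.3,0.8,0,0,-58.7,0],[322.5,-206.3,0.8,0,0,-58.7,0],[322.5,-206.3,0.8,0,0,-58.7,0],[322.5,-206.3,0.8,0,0,-58.7,0],[322.5,-206.3,0.8,0,0,-58.7,0]]]}}

```text
time: 0.78
position: [0.4611, -0.3358, 0.2306]
eef_rot: [0.764, 0.645, -0.0, 0.0]
ft_force: [0.9, -0.4, 0.5]
gripper_width: 0.0852
```

```bash
python3 -c "
from h import *
go(.4965,-.277,.23,-5)"
```

```text
shift [63.9 25.1  0.6] turn [ 0.   0.  -4.7] t 0.78 p [ 0.4611 -0.3358  0.2306] F [ 0.9 -0.4  0.5]
```

Request:
{"name": "step_arm", "arguments": {"steps": [[[63.9,25.1,0.6,0,0,-4.7,0],[63.9,25.1,0.6,0,0,-4.7,0],[63.9,25.1,0.6,0,0,-4.7,0],[63.9,25.1,0.6,0,0,-4.7,0]]]}}

```text
time: 1.27
position: [0.4951, -0.281, 0.2298]
eef_rot: [0.74, 0.672, -0.001, -0.0]
ft_force: [0.1, -0.5, 0.4]
gripper_width: 0.0855
```

```bash
python3 -c "
from h import *
go(.4965,-.277,.23,-5)
c=snap('wrist','w1.png')
cv2.imwrite('pics/w1b.png',cv2.convertScaleAbs(c['frame'][:,:,::-1],alpha=2,beta=20))"
```

```text
shift [ 4.2  1.1 -0.2] turn [-0.   0.  -0.5] t 1.27 p [ 0.4951 -0.281   0.2298] F [ 0.1 -0.5  0.4]
```

View pics/w1b.png

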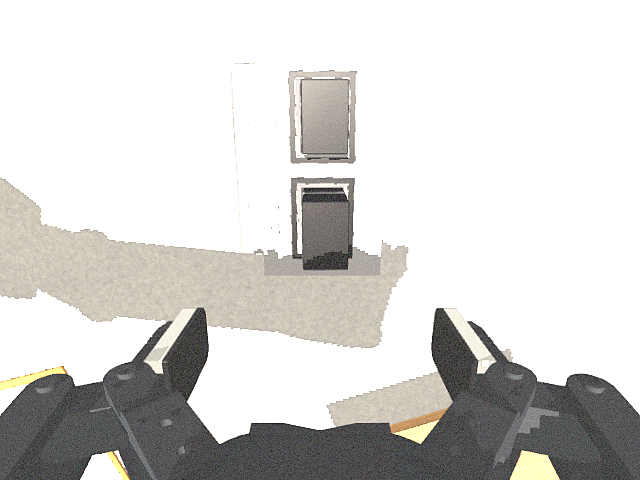

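Run:
```python
from h import *
c=load("w1")
print(-np.array(c["R"]).T@c["t"])
def rep(n,uv,z):
    P=plane(c,uv,z)[:,:2]; s=np.linalg.norm(P-np.roll(P,-1,0),axis=1)
    e=P[3]-P[0]+P[2]-P[1]; print(n,P.mean(0).round(4),(s*1e3).round(1),np.degrees(np.arctan2(e[1],e[0])).round(1))
rep("R",[(291,179),(355,179),(353,259),(291,258)],.085)
rep("tall",[(303,200),(348,200),(348,269),(302,269)],.133)
rep("L",[(290,71),(356,71),(355,162),(290,162)],.085)
rep("short",[(301,79),(349,79),(348,154),(301,154)],.117)
```

```text
[ 0.50151643 -0.20819854  0.37272451]
R [ 0.4969 -0.2767] [47.6 62.9 48.9 62.1] -96.1
tall [ 0.4984 -0.2757] [28.3 46.2 30.5 46.2] -95.6
L [ 0.5041 -0.202 ] [45.9 62.7 47.8 62.7] -95.7
short [ 0.5051 -0.2026] [29.8 45.9 30.5 45.9] -95.7
```

Top faces measure 29.4 × 46.2 mm at z = 0.133 and 30 × 46 mm at z = 0.117, so the right-bay battery is confirmed as the tall one, at (0.4976, -0.276). I'll close the fingers and press from above.

```bash
python3 -c "
from h import *
go(.4976,-.2762,.150,-5.5)"
```

```text
shift [ 5.1  2.1 79.9] turn [-0.  0. -0.] t 1.32 p [ 0.4951 -0.2811  0.2299] F [-0.   0.3 -0.2]
```

Request:
{"name": "step_arm", "arguments": {"steps": [[[5,2,50,0,0,0,255],[5,2,80,0,0,0,255],[5,2,80,0,0,0,255],[5,2,80,0,0,0,255],[5,2,80,0,0,0,255]]]}}

```text
time: 1.95
position: [0.4996, -0.2751, 0.1517]
eef_rot: [0.739, 0.673, 0.0, 0.001]
ft_force: [-0.7, 0.6, 0.4]
gripper_width: 0.0003
```

```bash
python3 -c "
from h import *
go(.4976,-.2762,.140,-5.5)"
```

```text
shift [-1.3 -1.9 11.7] turn [0.2 0.1 0.2] t 1.95 p [ 0.4996 -0.2751  0.1517] F [-0.7  0.6  0.4]
```

Request:
{"name": "step_arm", "arguments": {"steps": [[[-1,-2,8,0,0,0,255],[-1,-2,14,0,0,0,255],[-1,-2,16,0,0,0,255],[-1,-2,16,0,0,0,255]]]}}

```text
time: 2.45
position: [0.4963, -0.275, 0.134]
eef_rot: [0.739, 0.674, -0.0, -0.0]
ft_force: [-1.3, 0.5, 1.7]
gripper_width: 0.0001
```

Request:
{"name": "step_arm", "arguments": {"steps": [[[0,0,1,0,0,0,255],[0,0,2,0,0,0,255],[0,0,3,0,0,0,255],[0,0,3,0,0,0,255]]]}}

```text
time: 2.95
position: [0.4964, -0.2753, 0.132]
eef_rot: [0.739, 0.674, -0.0, 0.0]
ft_force: [-4.8, 1.0, 9.7]
gripper_width: -0.0002
```

Request:
{"name": "step_arm", "arguments": {"steps": [[[0,0,1,0,0,0,255],[0,0,2,0,0,0,255],[0,0,2,0,0,0,255]]]}}

```text
time: 3.32
position: [0.4963, -0.2753, 0.13]
eef_rot: [0.739, 0.674, -0.0, 0.0]
ft_force: [-4.9, 0.6, 11.1]
gripper_width: 0.0002
```

Request:
{"name": "step_arm", "arguments": {"steps": [[[0,0,0.7,0,0,0,255],[0,0,1.4,0,0,0,255],[0,0,1.4,0,0,0,255]]]}}

```text
time: 3.7
position: [0.4962, -0.2754, 0.1287]
eef_rot: [0.739, 0.674, -0.0, 0.0]
ft_force: [-4.3, 1.4, 10.6]
gripper_width: -0.0002
```

Request:
{"name": "step_arm", "arguments": {"steps": [[[0,0,0.8,0,0,0,255],[0,0,0.8,0,0,0,255]]]}}

```text
time: 3.95
position: [0.4962, -0.2754, 0.1279]
eef_rot: [0.739, 0.674, -0.0, 0.0]
ft_force: [-5.6, -0.0, 11.6]
gripper_width: -0.0001
```

Request:
{"name": "step_arm", "arguments": {"steps": [[[0,0,-5,0,0,0,255],[0,0,-10,0,0,0,255],[0,0,-20,0,0,0,255],[0,0,-60,0,0,0,100],[0,0,-68,0,0,0,0]]]}}

```text
time: 4.58
position: [0.4986, -0.2756, 0.1978]
eef_rot: [0.739, 0.674, 0.001, 0.002]
ft_force: [0.1, 0.6, -0.3]
gripper_width: 0.0359
```

```bash
python3 -c "
from h import *
go(.4976,-.2762,.20,-5.5)
c=snap('scene','s2.png')
cv2.imwrite('pics/s2b.png',cv2.convertScaleAbs(cv2.resize(c['frame'][220:400,80:300,::-1],(660,540)),alpha=1.8,beta=20))
P=[(.4976,-.2762,z) for z in (.133,.151)]+[(.505,-.2025,.117)]
print(((proj(c,P)-[80,220])*3).round())"
```

```text
shift [-0.7 -0.9 -2.2] turn [0.3 0.1 0.2] t 4.58 p [ 0.4986 -0.2756  0.1978] F [ 0.1  0.6 -0.3]
[[263. 206.]
 [258. 175.]
 [376. 164.]]
```

View pics/s2b.png

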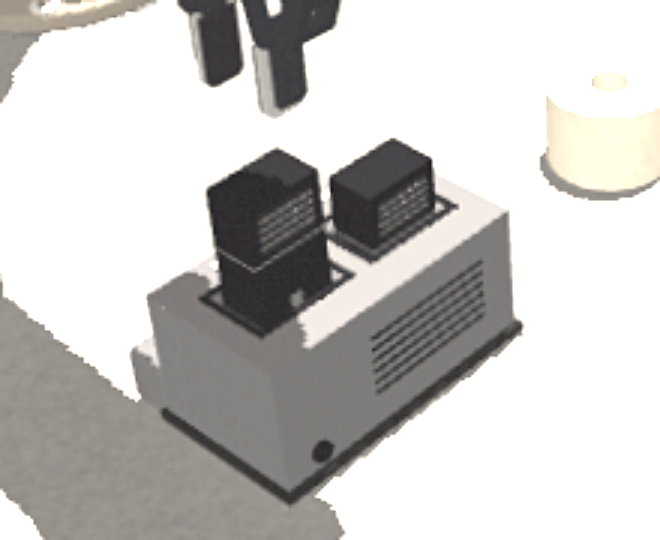

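The battery has risen: its top centre is at about (265,172) in the crop, matching the projection for z = 0.151. The short one is unchanged. Gripping now.

Request:
{"name": "step_arm", "arguments": {"steps": [[[-0.7,-1,0,0,0,0,0],[-0.7,-1,0,0,0,0,0],[-0.7,-1,40,0,0,0,0],[-0.7,-1,74,0,0,0,0],[-0.7,-1,74,0,0,0,0]]]}}

```text
time: 5.25
position: [0.4931, -0.2746, 0.1178]
eef_rot: [0.739, 0.674, -0.001, -0.003]
ft_force: [-0.1, 0.3, -0.0]
gripper_width: 0.0851
```

```bash
python3 -c "
from h import *
go(.4976,-.2762,.123,-5.5)"
```

```text
shift [-1.2  4.6 -5.2] turn [-0.4 -0.1  0.2] t 5.25 p [ 0.4931 -0.2746  0.1178] F [-0.1  0.3 -0. ]
```

Request:
{"name": "step_arm", "arguments": {"steps": [[[0,0,0,0,0,0,0],[0,0,0,0,0,0,0]]]}}

```text
time: 5.5
position: [0.4965, -0.2761, 0.1223]
eef_rot: [0.739, 0.674, 0.0, 0.001]
ft_force: [-0.5, -0.1, 0.1]
gripper_width: 0.0857
```

```bash
python3 -c "
from h import *
go(.4976,-.2762,.123,-5.5)"
```

```text
shift [ 0.   1.1 -0.7] turn [0.1 0.1 0.2] t 5.5 p [ 0.4965 -0.2761  0.1223] F [-0.5 -0.1  0.1]
```

Request:
{"name": "step_arm", "arguments": {"steps": [[[0,1,0,0,0,0,100],[0,1,0,0,0,0,255],[0,1,0,0,0,0,255],[0,1,0,0,0,0,255],[0,1,0,0,0,0,255]]], "grip_force": 45}}

```text
time: 6.12
position: [0.4967, -0.2759, 0.1212]
eef_rot: [0.739, 0.674, 0.0, 0.0]
ft_force: [-0.4, 0.3, 3.5]
gripper_width: 0.0293
```

Request:
{"name": "step_arm", "arguments": {"steps": [[[0,0,-3,0,0,0,255],[0,0,-9,0,0,0,255],[0,0,-18,0,0,0,255],[0,0,-28,0,0,0,255],[0,0,-38,0,0,0,255]]]}}

```text
time: 6.75
position: [0.4965, -0.2758, 0.1597]
eef_rot: [0.739, 0.674, 0.0, 0.0]
ft_force: [0.2, -0.3, -2.3]
gripper_width: 0.0295
```

Request:
{"name": "step_arm", "arguments": {"steps": [[[0,0,-10,0,0,0,255],[0,0,-30,0,0,0,255],[0,0,-50,0,0,0,255],[0,0,-54,0,0,0,255],[0,0,-54,0,0,0,255]]]}}

```text
time: 7.38
position: [0.4964, -0.2758, 0.2128]
eef_rot: [0.739, 0.674, -0.0, 0.0]
ft_force: [0.1, 0.2, -2.3]
gripper_width: 0.0296
```

```bash
python3 -c "
from h import *
go(.5257,.2823,.218,16.6)"
```

```text
shift [558.4 -22.3  -5.3] turn [ -0.    0.  -21.9] t 7.38 p [ 0.4964 -0.2758  0.2128] F [ 0.1  0.2 -2.3]
```

Request:
{"name": "step_arm", "arguments": {"steps": [[[40,-2,-5,0,0,-2,255],[90,-4,-5,0,0,-4,255],[140,-6,-5,0,0,-7,255],[190,-8,-5,0,0,-9,255],[240,-10,-5,0,0,-11,255]]]}}

```text
time: 8.0
position: [0.508, -0.0344, 0.217]
eef_rot: [0.671, 0.742, -0.0, -0.001]
ft_force: [0.2, -0.4, -2.5]
gripper_width: 0.0289
```

```bash
python3 -c "
from h import *
go(.5007,.192,.218,16.6)"
```

```text
shift [226.   15.4  -1. ] turn [ -0.1  -0.  -10.8] t 8.0 p [ 0.508  -0.0344  0.217 ] F [ 0.2 -0.4 -2.5]
```

Request:
{"name": "step_arm", "arguments": {"steps": [[[50,14,-1,0,0,-2,255],[100,28,-1,0,0,-4,255],[150,42,-1,0,0,-7,255],[200,58,-1,0,0,-10,255],[226,67,-1,0,0,-11,255]]]}}

```text
time: 8.62
position: [0.5522, 0.1991, 0.2179]
eef_rot: [0.595, 0.804, 0.0, -0.001]
ft_force: [-0.2, -0.6, -2.4]
gripper_width: 0.0293
```

Request:
{"name": "step_arm", "arguments": {"steps": [[[0,0,0,0,0,0,255],[0,0,0,0,0,0,255],[0,0,0,0,0,0,255]]]}}

```text
time: 9.0
position: [0.5529, 0.1939, 0.2184]
eef_rot: [0.598, 0.802, -0.001, 0.0]
ft_force: [-0.5, 0.4, -2.2]
gripper_width: 0.0291
```

```bash
python3 -c "
from h import *
go(.5257,.2823,.218,16.6)
c=snap('wrist','w3.png')
print(proj(c,[(.5257,.2823,.085)]))
cv2.imwrite('pics/w3b.png',cv2.convertScaleAbs(c['frame'][:,:,::-1],alpha=1.4,beta=10))"
```

```text
shift [92.5 -0.9  0.3] turn [-0.1  0.1 -0. ] t 9.0 p [0.5529 0.1939 0.2184] F [-0.5  0.4 -2.2]
[[319.52848369  97.71407313]]
```

View pics/w3b.png

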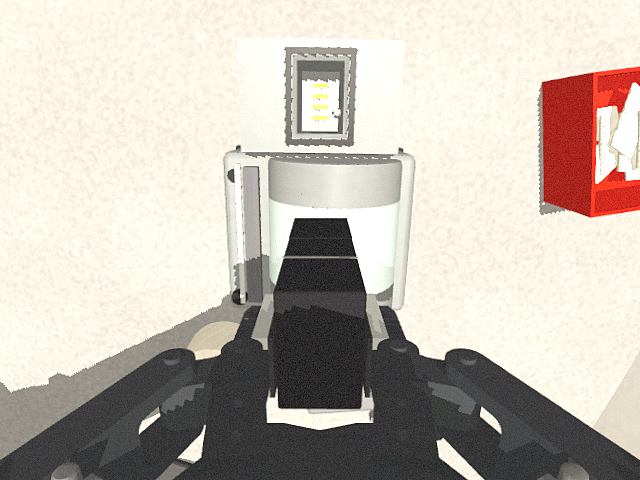

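The wrist view shows the bay frame at corners (286,48) to (354,145), and the held battery's lower +y edge at (295,219)-(350,219).

Run:
```python
from h import *
c=load("w3")
g=cv2.cvtColor(c["frame"],cv2.COLOR_RGB2GRAY).astype(int)
def rep(n,uv,z):
    P=plane(c,uv,z)[:,:2]; s=np.linalg.norm(P-np.roll(P,-1,0),axis=1)
    e=P[0]-P[3]+P[1]-P[2]; print(n,P.mean(0).round(4),(s*1e3).round(1),np.degrees(np.arctan2(e[1],e[0])).round(1))
rep("bay",[(286,48),(356,48),(354,145),(286,145)],.085)
rep("deck",[(237,40),(404,40),(398,152),(240,152)],.085)
P=plane(c,[(295,219),(350,219)],.142);print("batt edge",P.round(4),np.linalg.norm(P[1]-P[0]))
e=P[1]-P[0];print("edge yaw",np.degrees(np.arctan2(e[1],e[0])))
m=P.mean(0)[:2]; a=np.radians(16.6); yd=np.array([-np.sin(a),np.cos(a)]); print("batt centre",m-.023*yd,"TCP",arm.observe()["position"][:2])
print(g[95,278:366:1]); print(g[219,285:360])
```

```text
bay [0.5263 0.2825] [46.1 62.8 47.4 62.9] 106.0
deck [0.5257 0.2827] [109.9  72.7 111.   72.8] 105.8
batt edge [[0.5323 0.2103 0.142 ]
 [0.563  0.2194 0.142 ]] 0.03206225399499451
edge yaw 16.598858885440777
batt centre [0.5542336  0.19279337] TCP [0.55297071 0.19405728]
[177 175 174 176 177 183 143  78  89  96  88  94  87 133 142 137 132 137
 128  86  65  71  66  60 196 190 183 182 182 181 182 183 183 181 190 214
 212 213 213 212 212 212 213 213 213 214 213 213 214 214 180 182 184 186
 185 183 183 185 185 189 201  49  66  65  63  83 148 136 136 127  74  93
  96  95  94  94 106 158 184 180 178 180 179 177 176 179 175 179]
[188 188 190 190 189 192 196 197 213  82   2  13  20  10  10   4   9  10
  16  29  13  15   6  10  17   1  11   3  14   0  12  16   7   6  11   9
  11  16   5  16  20   0   9  20   7  14   8  10  13   7  12  15   8  16
  13  16  12  18   5  18   2   0 197 200 192 186 207 207 188 210 201 197
 210 187 193]
```

```bash
python3 -c "
from h import *
go(.5258,.2830,.175,16.2)"
```

```text
shift [93.  -0.6 43.5] turn [-0.   0.   0.4] t 9.05 p [0.553  0.1941 0.2186] F [-0.9  0.7 -1.6]
```

Request:
{"name": "step_arm", "arguments": {"steps": [[[45,-0.5,0,0,0,0.4,255],[85,-0.5,0,0,0,0.4,255],[93,-0.5,15,0,0,0.4,255],[93,-0.5,35,0,0,0.4,255],[93,-0.5,43,0,0,0.4,255]]]}}

```text
time: 9.68
position: [0.5256, 0.2818, 0.1735]
eef_rot: [0.601, 0.799, -0.002, -0.0]
ft_force: [-0.4, -0.8, -2.7]
gripper_width: 0.029
```

Request:
{"name": "step_arm", "arguments": {"steps": [[[0,0,0,0,0,0,255],[0,0,0,0,0,0,255],[0,0,0,0,0,0,255]]]}}

```text
time: 10.05
position: [0.5262, 0.2846, 0.1765]
eef_rot: [0.6, 0.8, 0.001, 0.0]
ft_force: [0.2, 0.5, -1.7]
gripper_width: 0.0294
```

```bash
python3 -c "
from h import *
go(.5258,.2830,.155,16.2)
c=snap('wrist','w4.png')
cv2.imwrite('pics/w4b.png',cv2.convertScaleAbs(c['frame'][:,:,::-1],alpha=1.4,beta=10))
print(proj(c,[(.5258,.2825,.085)]))"
```

```text
shift [-1.4 -0.9 21.5] turn [ 0.1 -0.   0.1] t 10.05 p [0.5262 0.2846 0.1765] F [ 0.2  0.5 -1.7]
[[318.90937477 249.55187418]]
```

View pics/w4b.png

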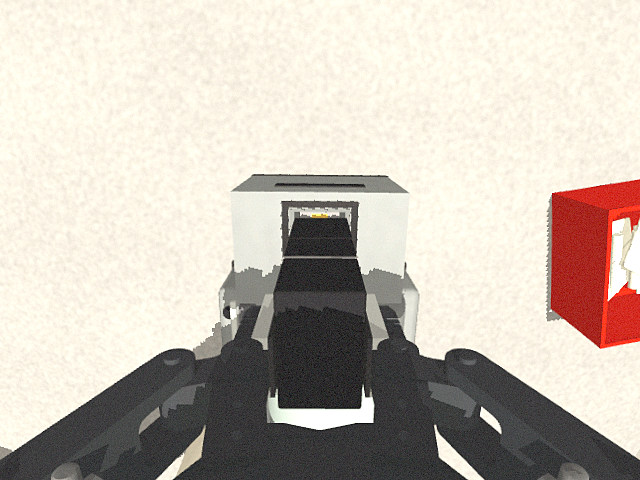

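Run:
```python
from h import *
c=load("w4"); a=np.radians(16.1); xd=np.array([np.cos(a),np.sin(a)]);yd=np.array([-np.sin(a),np.cos(a)])
g=cv2.cvtColor(c["frame"],cv2.COLOR_RGB2GRAY).astype(int)
print(g[225,275:365]); print(g[195:225,322])
e=plane(c,[(292,219),(350,219)],.1005)[:,:2].mean(0)-.023*yd
f=plane(c,[(281,202),(358,202)],.085)[:,:2].mean(0)-.0312*yd
print(e,f,"bay-batt along x,y mm",((f-e)@xd*1e3).round(1),((f-e)@yd*1e3).round(1))
```

```text
[162 163 162 163 164 174  99  39  47  43  53  48  44 113 156 123 148  60
  22  25  25  24  28  13  21  23  17  27  18  21  26  25  17  29  17  16
  31  32  15  26  19  22  33   1  25  16  27  20  24  27  26  18  29  38
  24  28  19  27  37  33  11  16  26  25  32  26   7  25  24  12  14  28
  16  33  81  91  44  51  52  51  44  36 111 174 163 163 161 163 165 163]
[168 166 165 166 171 164  93  49  61  54  52  59  56 111 138 136 138 163
 148  93 102 114 104  31  22  23  27  24   7  40]
[0.52674478 0.28343068] [0.52620501 0.28212503] bay-batt along x,y mm -0.9 -1.1
```

Battery and bay are aligned to about 1 mm (correct by -1.4, -0.9 tool mm). Lowering into the mouth.

Request:
{"name": "step_arm", "arguments": {"steps": [[[-1.4,-0.9,4,0,0,0,255],[-1.4,-0.9,8,0,0,0,255],[-1.4,-0.9,12,0,0,0,255],[-1.4,-0.9,15,0,0,0,255],[-1.4,-0.9,18,0,0,0,255]]]}}

```text
time: 10.72
position: [0.5252, 0.283, 0.1576]
eef_rot: [0.6, 0.8, -0.0, -0.0]
ft_force: [0.7, 0.4, -2.3]
gripper_width: 0.0294
```

Request:
{"name": "step_arm", "arguments": {"steps": [[[0,0,3,0,0,0,255],[0,0,6,0,0,0,255],[0,0,9,0,0,0,255]]]}}

```text
time: 11.1
position: [0.5253, 0.283, 0.1487]
eef_rot: [0.6, 0.8, 0.0, -0.0]
ft_force: [-0.7, 0.0, -1.5]
gripper_width: 0.0294
```

Free in the mouth with no contact force. Going on down, feeling for the carriage.

Request:
{"name": "step_arm", "arguments": {"steps": [[[0,0,4,0,0,0,255],[0,0,8,0,0,0,255],[0,0,12,0,0,0,255],[0,0,15,0,0,0,255]]]}}

```text
time: 11.6
position: [0.5254, 0.283, 0.1336]
eef_rot: [0.6, 0.8, 0.0, 0.0]
ft_force: [0.4, -0.3, -2.5]
gripper_width: 0.0297
```

Request:
{"name": "step_arm", "arguments": {"steps": [[[0,0,1.5,0,0,0,255],[0,0,3,0,0,0,255]]]}}

```text
time: 11.85
position: [0.5253, 0.283, 0.1308]
eef_rot: [0.6, 0.8, 0.0, 0.0]
ft_force: [0.5, 0.2, -2.3]
gripper_width: 0.0293
```

Request:
{"name": "step_arm", "arguments": {"steps": [[[0,0,1.5,0,0,0,255],[0,0,3,0,0,0,255]]]}}

```text
time: 12.1
position: [0.5254, 0.283, 0.1278]
eef_rot: [0.6, 0.8, 0.0, 0.0]
ft_force: [-0.3, -0.3, -1.8]
gripper_width: 0.0291
```

Request:
{"name": "step_arm", "arguments": {"steps": [[[0,0,1,0,0,0,255],[0,0,2,0,0,0,255]]]}}

```text
time: 12.35
position: [0.5253, 0.283, 0.1258]
eef_rot: [0.6, 0.8, 0.0, 0.0]
ft_force: [0.3, 0.3, -1.7]
gripper_width: 0.0293
```

Request:
{"name": "step_arm", "arguments": {"steps": [[[0,0,1,0,0,0,255],[0,0,2,0,0,0,255]]]}}

```text
time: 12.6
position: [0.5253, 0.283, 0.1238]
eef_rot: [0.6, 0.8, 0.0, 0.0]
ft_force: [0.5, -0.4, -1.8]
gripper_width: 0.0293
```

Request:
{"name": "step_arm", "arguments": {"steps": [[[0,0,1,0,0,0,255],[0,0,2,0,0,0,255]]]}}

```text
time: 12.85
position: [0.5254, 0.283, 0.1218]
eef_rot: [0.6, 0.8, 0.0, 0.0]
ft_force: [1.0, 0.5, -2.6]
gripper_width: 0.0295
```

Request:
{"name": "step_arm", "arguments": {"steps": [[[0,0,1,0,0,0,255],[0,0,2,0,0,0,255]]]}}

```text
time: 13.1
position: [0.5254, 0.283, 0.1198]
eef_rot: [0.6, 0.8, 0.0, 0.0]
ft_force: [1.1, -0.3, -1.3]
gripper_width: 0.0292
```

Request:
{"name": "step_arm", "arguments": {"steps": [[[0,0,1,0,0,0,255],[0,0,1,0,0,0,255]]]}}

```text
time: 13.35
position: [0.5253, 0.283, 0.1188]
eef_rot: [0.6, 0.8, 0.0, 0.0]
ft_force: [1.6, 0.2, -2.2]
gripper_width: 0.0289
```

Request:
{"name": "step_arm", "arguments": {"steps": [[[0,0,1,0,0,0,255],[0,0,1,0,0,0,255]]]}}

```text
time: 13.6
position: [0.5253, 0.283, 0.1178]
eef_rot: [0.6, 0.8, 0.0, 0.0]
ft_force: [1.7, 0.2, -2.8]
gripper_width: 0.0296
```

Request:
{"name": "step_arm", "arguments": {"steps": [[[0,0,1,0,0,0,255],[0,0,1,0,0,0,255]]]}}

```text
time: 13.85
position: [0.5253, 0.283, 0.1168]
eef_rot: [0.6, 0.8, 0.0, 0.0]
ft_force: [1.4, 0.7, -2.2]
gripper_width: 0.0292
```

Request:
{"name": "step_arm", "arguments": {"steps": [[[0,0,1,0,0,0,255],[0,0,1,0,0,0,255]]]}}

```text
time: 14.1
position: [0.5254, 0.283, 0.1158]
eef_rot: [0.6, 0.8, 0.0, 0.0]
ft_force: [1.4, 1.0, -2.8]
gripper_width: 0.0296
```

Request:
{"name": "step_arm", "arguments": {"steps": [[[0,0,1,0,0,0,255],[0,0,1,0,0,0,255]]]}}

```text
time: 14.35
position: [0.5254, 0.283, 0.1148]
eef_rot: [0.6, 0.8, 0.0, 0.0]
ft_force: [1.4, 0.8, -3.1]
gripper_width: 0.0291
```

Request:
{"name": "step_arm", "arguments": {"steps": [[[0,0,1,0,0,0,255],[0,0,1,0,0,0,255]]]}}

```text
time: 14.6
position: [0.5254, 0.2831, 0.1141]
eef_rot: [0.6, 0.8, 0.0, 0.0]
ft_force: [1.9, 1.0, 0.3]
gripper_width: 0.0294
```

Request:
{"name": "step_arm", "arguments": {"steps": [[[0,0,1,0,0,0,255],[0,0,1,0,0,0,255]]]}}

```text
time: 14.85
position: [0.5254, 0.2831, 0.1133]
eef_rot: [0.6, 0.8, 0.0, 0.0]
ft_force: [-0.2, -0.9, 4.4]
gripper_width: 0.0292
```

Touch was at about TCP z = 0.1143 (carriage low, within the allowed band). Target measured z is about 0.0908, i.e. 23.5 mm of travel.

Request:
{"name": "step_arm", "arguments": {"steps": [[[0,0,4,0,0,0,255],[0,0,8,0,0,0,255],[0,0,12,0,0,0,255],[0,0,16,0,0,0,255],[0,0,18,0,0,0,255]]]}}

```text
time: 15.48
position: [0.5255, 0.2832, 0.0956]
eef_rot: [0.6, 0.8, 0.0, 0.0]
ft_force: [-0.7, -1.3, 9.5]
gripper_width: 0.0291
```

Request:
{"name": "step_arm", "arguments": {"steps": [[[0,0,1.5,0,0,0,255],[0,0,3,0,0,0,255],[0,0,4,0,0,0,255],[0,0,4,0,0,0,255]]]}}

```text
time: 15.98
position: [0.5255, 0.2832, 0.0915]
eef_rot: [0.6, 0.8, 0.0, 0.0]
ft_force: [0.4, -0.8, 7.4]
gripper_width: 0.0293
```

Request:
{"name": "step_arm", "arguments": {"steps": [[[0,0,0.8,0,0,0,255],[0,0,0.8,0,0,0,255],[0,0,0.8,0,0,0,255]]]}}

```text
time: 16.35
position: [0.5255, 0.2832, 0.0908]
eef_rot: [0.6, 0.8, 0.0, 0.0]
ft_force: [-0.8, -1.9, 7.8]
gripper_width: 0.0291
```

Request:
{"name": "step_arm", "arguments": {"steps": [[[0,0,-1.5,0,0,0,255],[0,0,-3,0,0,0,255],[0,0,-4.5,0,0,0,255],[0,0,-4.5,0,0,0,255]]]}}

```text
time: 16.85
position: [0.5254, 0.2831, 0.0949]
eef_rot: [0.6, 0.8, 0.0, 0.0]
ft_force: [1.0, -0.3, 6.2]
gripper_width: 0.0293
```

Request:
{"name": "step_arm", "arguments": {"steps": [[[0,0,-0.5,0,0,0,255],[0,0,-1,0,0,0,255],[0,0,-1,0,0,0,255]]]}}

```text
time: 17.23
position: [0.5254, 0.2831, 0.0957]
eef_rot: [0.6, 0.8, 0.0, 0.0]
ft_force: [1.3, 0.2, 4.8]
gripper_width: 0.0295
```

Nearly at the 18 mm hold height, so I'll open, back off and look.

Request:
{"name": "step_arm", "arguments": {"steps": [[[0,0,-1,0,0,0,255],[0,0,-1,0,0,0,200],[0,0,-1,0,0,0,0],[0,0,-1,0,0,0,0],[0,0,-1,0,0,0,0]]]}}

```text
time: 17.85
position: [0.5248, 0.2827, 0.0962]
eef_rot: [0.6, 0.8, -0.001, -0.0]
ft_force: [0.6, 0.4, 0.2]
gripper_width: 0.0816
```

Request:
{"name": "step_arm", "arguments": {"steps": [[[0,0,0,0,0,0,0],[0,0,-30,0,0,0,0],[0,0,-80,0,0,0,0],[0,0,-120,0,0,0,0],[0,0,-120,0,0,0,0]]]}}

```text
time: 18.48
position: [0.5269, 0.2844, 0.2202]
eef_rot: [0.6, 0.8, 0.003, 0.001]
ft_force: [0.0, 0.7, -0.3]
gripper_width: 0.0855
```

Request:
{"name": "step_arm", "arguments": {"steps": [[[0,0,0,0,0,0,0],[0,0,0,0,0,0,0],[0,0,0,0,0,0,0]]]}}

```text
time: 18.85
position: [0.5248, 0.2826, 0.2154]
eef_rot: [0.6, 0.8, -0.001, -0.0]
ft_force: [-0.4, 0.1, 0.2]
gripper_width: 0.0853
```

```bash
python3 -c "
from h import *
c=snap('scene','s5.png');w=snap('wrist','w5.png')
A=cv2.resize(c['frame'][150:270,290:410,::-1],(400,400))
B=cv2.resize(w['frame'][:,120:520,::-1],(400,480))
o=np.zeros((480,800,3),np.uint8);o[:400,:400]=A;o[:,400:]=B
cv2.imwrite('pics/v5.png',cv2.convertScaleAbs(o,alpha=1.6,beta=15))
for z in (.085,.123,.134,.152):
  P=proj(c,[(.5257,.2825,z)])[0];print(z,((P-[290,150])*400/120).round(), proj(w,[(.5257,.2825,z)])[0].round())
"
```

```text
0.085 [241. 100.] [322. 231.]
0.123 [244.  46.] [322. 247.]
0.134 [245.  30.] [322. 252.]
0.152 [247.   3.] [322. 262.]
```

View pics/v5.png

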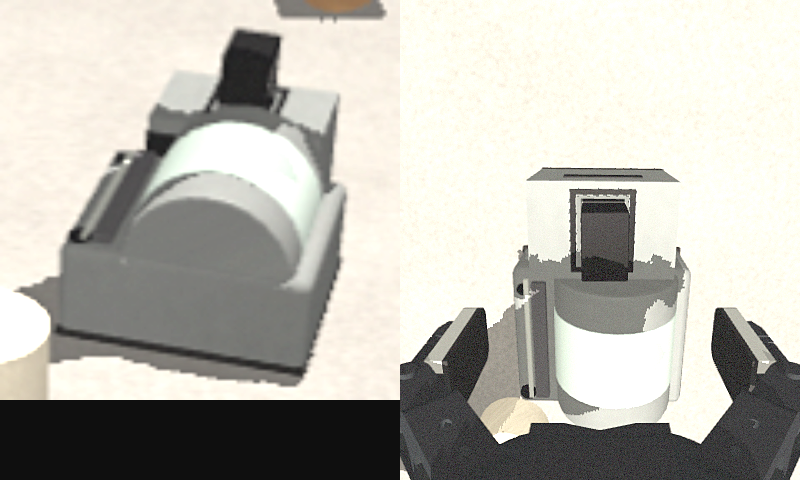

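Run:
```python
from h import *
w=load("w5"); g=cv2.cvtColor(w["frame"],cv2.COLOR_RGB2GRAY).astype(int)
print(g[195:290:1,325]); print(g[250,292:360])
for z in (.115,.120,.125,.130,.135,.143):
    P=plane(w,[(302,212),(349,212),(348,281),(302,281)],z)[:,:2]
    print(z,(np.linalg.norm(P-np.roll(P,-1,0),axis=1)*1e3).round(1),P.mean(0).round(4))
c=load("s5"); s=cv2.resize(c["frame"][150:210,340:390,::-1],(500,600),interpolation=cv2.INTER_NEAREST)
cv2.imwrite("pics/v6.png",cv2.convertScaleAbs(s,alpha=2.5,beta=30))
a=np.radians(16.1);x=np.array([np.cos(a),np.sin(a),0])*.015;y=np.array([-np.sin(a),np.cos(a),0])*.023
for z in (.125,.143):
    print(z,((proj(c,[np.array([.5257,.2825,z])+i*x+j*y for i,j in((-1,-1),(1,-1),(1,1),(-1,1))])-[340,150])*10).round().tolist())
```

```text
[ 93 127 124 113   7  12  46  69   9   4   8  23  19  11  23   9  13  24
  43  50  46  47  39  46  44  43  50  40  43  47  38  49  38  38  51  35
  45  49  39  41  44  34  41  40  46  50  43  40  37  35  40  44  40  39
  47  42  35  33  43  41  34  37  37  35  11  23  22  20  15  11  27  22
  28  19  17  19  25  25   5  10  16  11   6  27  11  13  42  74  60  67
  70  65  69  60  64]
[ 38  35  40  13 136  99 130 128  91  11  41  37  37  41  45  42  36  31
  47  40  40  41  43  45  41  45  38  43  39  37  46  34  40  42  45  44
  38  37  36  38  48  41  39  42  46  35  44  46  37  41  46  38  42  43
  42  43  23  38  43  42  35  25 156 146 144 142 140 142]
0.115 [30.3 47.8 31.3 47.8] [0.5286 0.2804]
0.12 [29.6 46.9 30.6 46.9] [0.5281 0.2818]
0.125 [29.  45.9 30.  45.9] [0.5276 0.2833]
0.13 [28.4 44.9 29.3 44.9] [0.5271 0.2848]
0.135 [27.8 43.9 28.7 43.9] [0.5266 0.2863]
0.143 [26.8 42.3 27.7 42.3] [0.5258 0.2887]
0.125 [[141.0, 162.0], [284.0, 181.0], [323.0, 95.0], [185.0, 77.0]]
0.143 [[146.0, 83.0], [290.0, 102.0], [329.0, 17.0], [190.0, -1.0]]
```

View pics/v6.png

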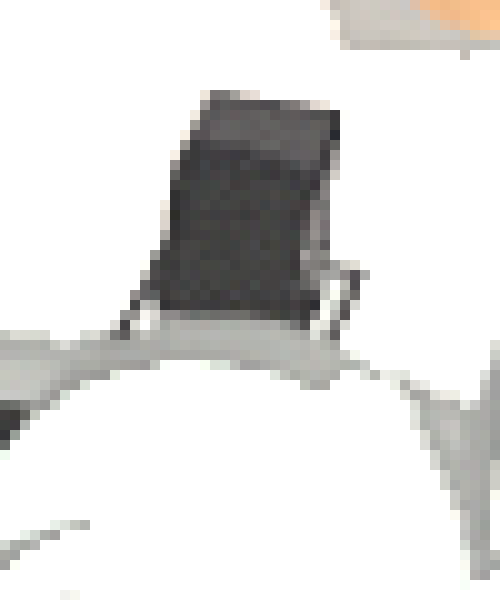

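The battery top measures at z ≈ 0.124, with top-face size 29.5 × 45.9 mm at that height. That is the latched height, since unlatched would be about 0.143. One numeric check that the other things are unmoved, then hand in.

Run:
```python
from h import *
a=load("top0")["frame"].astype(int); b=camera("top")["frame"].astype(int)
d=np.abs(a-b).max(2)>40
for n,(x0,x1,y0,y1) in dict(roll=(285,340,265,320),scanner=(295,335,155,248),shortbay=(420,462,275,312)).items(): print(n,d[y0:y1,x0:x1].mean().round(3))
c=load("s5")["frame"].astype(int);e=load("scene0")["frame"].astype(int);dd=np.abs(c-e).max(2)>40
print("scene roll/scanner/short",dd[235:285,258:308].mean().round(3),dd[270:322,318:412].mean().round(3),dd[262:302,188:226].mean().round(3))
s=arm.observe();print(s["time"],s["gripper_width"],s["ft_force"].round(1))
print(order.finish_job())
```

```text
roll 0.125
scanner 0.001
shortbay 0.001
scene roll/scanner/short 0.092 0.0 0.25
19.0 0.08535634931696298 [ 0.3 -0.3  0.4]
the job is handed in; nothing more can be done
None
```

The printer's battery is now in the printer's bay with the catch holding it, and I handed the job in at 19.0 s with the gripper open and clear.

- **Release:** I pressed the taller battery, which was in the charger's -y bay, down about 5 mm (peak about 12 N). It rose, and I gripped it and lifted it out.
- **Insertion:** It met the printer's carriage at TCP z ≈ 0.114. I pressed about 23.5 mm beyond that with at most about 10 N read, eased back and let go.

**Last checks**
- **Catch:** the battery's top sits at z ≈ 0.124, with about 39–40 mm showing. The latched height I expected was 0.125, and unlatched it would be about 0.143. The wrist and scene views agree, and the force was about zero after release. I did not pull on it to test the catch.
- **Scanner and shorter battery:** unchanged in the top view (0.1% of pixels differ).

**Checks that disagreed**
- **Label roll:** 9–12% of pixels differed around it. I put this down to the arm's shadow because nothing went near the roll, but I did not check further.
- **Shorter battery, scene view:** 25% of pixels differed in its patch, against 0.1% from above. The likely cause is the tall battery and its shadow being gone from beside it, but I did not confirm that.

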